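Move a charged battery pack from its charger into the engraver's drive unit

ROBOT

A 7-joint arm with a two-finger parallel gripper is mounted at the origin on a cart in front of the work surface, level with it; the furniture and walls round the work are solid. World frame = base frame: x ahead of the robot, y to its left, z up, the work surface at z = 0. Lengths are in m, angles in rad, forces in N, time in s.
With the tool pointing down it reaches from about 0.35 to 0.9 m from the base axis. Payload 8.1 kg.
Tool frame: the origin (TCP) lies at the very end of the fingers, on their centre line; the grasp point (between the pads) lies 19 mm behind it (arm.tcp_to_grasp is the z of the grasp point in the tool frame, in m); z points along the fingers, y is the line along which they close (so a half turn about z gives the same grasp; the last joint's range is limited). The gripper opens to 92 mm and grips with 3 to 60 N. Pads are 19 mm wide; open, the fingers measure 130 mm over their backs; the gripper's body (75 mm by 190 mm) begins 47 mm behind the grasp point.
Start: joints at [1.094, 0.434, 0.025, 1.573, -0.012, 1.134, -0.075], TCP at [0.228, -0.582, 0.188] pointing down, gripper open.
Joint ranges: [-2.62, 2.62], [-0.44, 2.09], [-1.27, 1.32], [0.08, 2.57], [-1.32, 4.46], [0.12, 2], [-2.74, 2.74]. Speed limits (rad/s): [2.22, 2.22, 3.01, 3.01, 3.14, 3.14, 3.14].

INTERFACE

Orientations are given as a rotation vector (axis times angle).
In Python, from cell import readout, vision, sign_off, arm gives the robot as it stands. The module is installed in compiled form; this text tells all that it offers.
- The arm moves only by the shell command python3 -m creep 'ROWS' [FORCE]. ROWS is JSON, a list of rows, each a list of 5 numbers: the shift along the tool's x, y, z in units of 4 cm (1.0 is 4 cm), then the turn about the tool's z in units of 4 degrees (1.0 is 4 degrees), then the opening, from 0 (shut) to 1 (fully open). A call has 1 to 12 rows; each row shifts and turns the commanded pose from where the row before left it, along the tool's axes as they then stand; what a row does not reach is not made up. A row lasts 1/8 s, in which the tool goes at most 62.5 mm and 10.7 degrees, less where a joint would pass 70% of its speed; a pose out of reach is approached as far as the arm can. A call with a number of a shift or a turn outside -1 to 1 is refused whole. A call with a gripper value outside its range is refused whole. The fingers move at their own pace and stop on an object; FORCE is the grip in N (left out, the last holds). Time passes only in rows, so rows that do not move let the fingers close. It gives the time, the measured TCP pose, the force, the opening and the grip force at its end, in the units of the state.
- readout.observe(): the state, without advancing time (a new reading comes with each control period).
- vision.get_image(name): name is "scene" or "top" or "wrist"; returns a dict with "pixels" (400x640x3 uint8, blue, green, red), "z_map" (400x640 float32, m along the optical axis (not along the pixel's ray), 0 where there is no reading), "camera_matrix" (3x3 intrinsics, pixels), "position" and "rotation" of the camera in the world. Camera axes: x right, y up, looking along -z (the intrinsics and any distortion apply to the point x, -y, -z); pixel columns grow to the right and rows downward; lengths in m; the calibration is good to about 2 mm. A picture is of the moment at which its call begins.
- sign_off(): hands the job in; it is judged then, once.
The state is a dict: "clock": time; "joints": joint angles; "dq": joint speeds; "joint_efforts": joint torques, N m; "position": TCP position; "ee_rot": TCP orientation; "force": force on the tool from outside, world axes, zero at the start; "ft_torque": the same for the moment, N m; "width": opening from 0.0 (shut) to 1.0 (fully open); "gripper_force": force on a finger pad.
Only numpy, scipy, OpenCV 4.12 (cv2) and the standard library are available. Lean on these libraries where they do the work, as an engineer would, in place of code of your own. Each camera call takes 0.05 s, during which the arm holds its last target. There are 200 camera calls.

TASK

The charged battery pack is locked down in the charger by a push-push latch: push it in to spring the latch so that it rises by itself, lift it out and stand it in the empty bay of the engraver's drive unit. Then push it in until that latch locks and the pack stays down when you let go; another full push would release it again, so check which state it is in. Never push the pack harder than a firm thumb would (20 N), and leave the loupe and the dental pick lying where they are.

Things in the scene. Friction and masses are not known exactly. Their poses are not given: they have to be found in the camera images.
- battery_pack: Black battery pack, an upright block 44 (its x) x 30 (its y) x 56 mm (its z, up), 0.08 to 0.17 kg. Origin: centre of its underside. The lowest 5 mm taper in by 4 mm on every side, the top 6 mm are bevelled in by 5 mm on every side. Grasp it across the 30 mm, below the bevel, once it has risen. It fits a bay either way round.
- pack_top (a point): Centre of the pack's flat top (34 x 20 mm, to push on), 56 mm above its origin; axes as the pack's. It stands about 19 mm above a bay's mouth when the latch is released, about 5 mm above it when locked (only the bevel shows).
- charger: Fixed grey twin-bay charger, 102 x 146 x 66 mm on a slightly larger black foot, two small windows in its front. Origin: centre of its underside; front towards its -x, z up. Two equal bays are sunk side by side in its flat top; the pack sits in the one on its +y side, the other is a spare and stays empty.
- charger_bay_mouth (a point): Centre of the mouth of the charger bay that holds the pack, level with the flat top, 66 mm above the table; x along the bay's long side, z up. All bays are alike: a well 47 x 33 mm (1.5 mm of play on each side of the pack) with a 3 mm 45-degree lead-in round the mouth, and a sprung carriage below that the pack stands on.
- drive_unit: Fixed white drive unit of an engraving handpiece, 157 x 110 x 66 mm on a slightly larger dark foot: a console sloping to the front with a round black knob and a dark display, behind it a flat top with a single bay. Origin: underside, 80 mm behind its front edge, amid its width; front towards its -x, z up. The bay's centre lies 36 mm behind the origin (+x).
- unit_bay_mouth (a point): Centre of the mouth of the drive unit's bay, level with its flat top, 66 mm above the table; x along the bay's long side, z up. Empty and released at the start. Bay and latch as in the charger. The carriage spring pushes back with about 4.5 N released, 7 N locked and 8 N where a stiff rubber buffer (15 N per mm) is met; the latch turns over just into the buffer, at 10 to 11 N.
- unit_bay_locked (a point): Point on the unit bay's axis 5 mm above its mouth, where the pack's top centre rests when locked. A full push takes the top 4 to 5 mm below this, on to the end stop, nearly level with the mouth; on letting go the latch then goes to its other state (released locks, locked releases). A push that stops short leaves the state as it was.
- loupe: Small black eyepiece loupe, 36 x 36 x 27 mm, loose on the table between the two devices. Origin: centre of its underside.
- dental_pick: Thin metal dental pick, 139 mm long, 8 mm high, loose on the table between the two devices. Origin: centre of its underside.
Mind the look-alikes: they are no part of the job. Of the things that look like the battery_pack, the largest one is meant.

How it is judged:
On the way, in this order (a step that is already met when the one before it is completed fails the run):
1. the latch in the charger is sprung: the pack stands free in its bay, its top more than 14 mm above the mouth, not held by the fingers (z of pack_top in the frame of charger_bay_mouth between 0.014 and 0.024 m and horizontal distance between pack_top and charger_bay_mouth below 0.006 m and contact force between the fingers and battery_pack below 0.3 N), for 0.15 s.
2. the pack is lifted clear of the charger (z of battery_pack in the frame of charger_bay_mouth above 0.002 m), for 0.05 s.
At the end, for the whole second after the job is handed in: The pack is locked in the drive unit's bay: its top 1 to 9 mm above the mouth (locked is about 5 mm, released 19 mm), within 5 mm of the bay's centre, upright within 0.08 rad, at rest and let go (z of pack_top in the frame of unit_bay_mouth between 0.001 and 0.009 m and horizontal distance between pack_top and unit_bay_mouth below 0.005 m and angle between battery_pack's own z axis and vertical below 0.08 rad and linear speed of battery_pack below 0.01 m/s); the robot touches nothing.
It fails at once if the pack is pushed against the charger or its carriage with more than 20 N (contact force between battery_pack and charger above 20 N).
It fails at once if the pack is pushed against the drive unit or its carriage with more than 20 N (contact force between battery_pack and drive_unit above 20 N).
It fails at once if the loupe or the dental pick is shoved more than 20 mm (distance of any of loupe, dental_pick from where it was at the start of the episode above 0.02 m).
It also fails if it takes over 56 s, if anything falls off the work surface, if the arm or the gripper's body presses on something with over 40 N, if the wrist force passes 120 N, or if a joint passes its speed limit or range.

## Working session

There is one attempt and no reset: what is moved stays moved. The work goes in short steps, Python scripts to look and compute and a shell command to move; the robot and the scene stay as the last step left them, time stands still between calls to the robot, and variables do not carry over. Pictures are saved under pics/ and viewed, at most 10 in all, crops included, and the job is handed in when it is done.

```bash
mkdir -p pics; cat > h.py <<'E'
import numpy as np, cv2
from cell import readout, vision
def grab(n):
    return vision.get_image(n)
def pts(im):
    z=im["z_map"];K=im["camera_matrix"];h,w=z.shape
    u,v=np.meshgrid(np.arange(w),np.arange(h))
    p=np.stack([(u-K[0,2])/K[0,0]*z,-(v-K[1,2])/K[1,1]*z,-z],-1)
    R=np.array(im["rotation"])
    return p@R.T+np.array(im["position"])
E
python3 - <<'E'
from h import *
s=readout.observe();print({k:np.round(v,3).tolist() for k,v in s.items()})
for n in("top","scene"):
    im=grab(n);cv2.imwrite(f"pics/{n}1.png",im["pixels"]);print(n,im["position"],np.array(im["rotation"]).round(2).tolist(),im["camera_matrix"].round(1).tolist(), [k for k in im])
    np.save(f"{n}1.npy",pts(im))
E
```

```text
{'clock': 0.0, 'joints': [1.094, 0.435, 0.025, 1.574, -0.012, 1.134, -0.075], 'dq': [-0.001, 0.001, -0.001, -0.002, -0.002, 0.001, 0.002], 'joint_efforts': [0.001, -66.785, 0.985, -31.446, -0.061, 0.043, 0.0], 'position': [0.228, -0.581, 0.187], 'ee_rot': [-3.085, -0.583, 0.001], 'force': [0.443, -0.792, 0.83], 'ft_torque': [0.016, -0.016, -0.03], 'gripper_force': 0.0, 'width': 1.001}
top [0.33346034 0.04030633 1.10578351] [0.09, -0.15, -1.54] [[469.2, 0.0, 317.4], [0.0, 469.2, 200.9], [0.0, 0.0, 1.0]] ['pixels', 'z_map', 'camera_matrix', 'position', 'rotation']Traceback (most recent call last):
  File "<stdin>", line 5, in <module>
  File "h.py", line 10, in pts
    return p@R.T+np.array(im["position"])
           ~~~~~^~~~~~~~~~~~~~~~~~~~~~~~~
ValueError: operands could not be broadcast together with shapes (400,640) (3,)
```

```bash
sed -i 's/R=np.array(im\["rotation"\])/R=cv2.Rodrigues(np.array(im["rotation"],float))[0]/' h.py
python3 - <<'E'
from h import *
for n in("top","scene"):
    im=grab(n);cv2.imwrite(f"pics/{n}1.png",im["pixels"]);print(n,im["position"],im["rotation"],im["z_map"].max())
    np.save(f"{n}1.npy",pts(im))
E
```

```text
top [0.33346034 0.04030633 1.10578351] [ 0.09278788 -0.15158476 -1.54082871] 1.9774101
scene [0.02908216 0.78921393 0.57192951] [ 0.37407813 -1.33312062 -2.26701127] 3.9999866
```

View pics/top1.png

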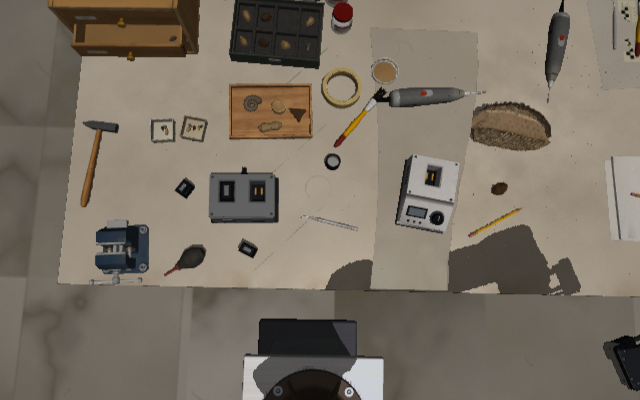

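View pics/scene1.png

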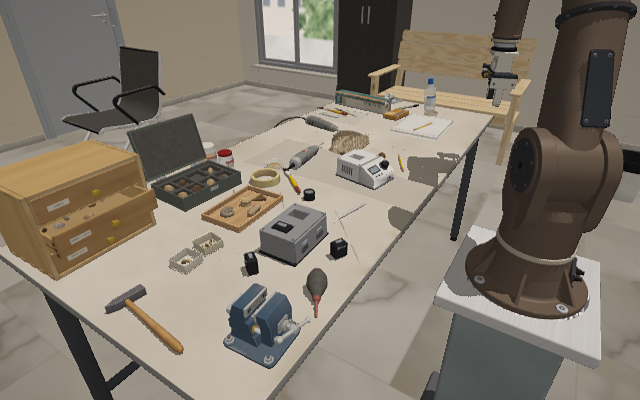

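Top view: the charger is at (243,195), with a black block in its left (+y) bay at (227,191) and its right bay empty with gold contacts at (258,190). The drive unit is at (428,195) with its bay at (433,176). The loupe is at (332,161) and the pick at (330,222). Candidates for the pack are the block in the bay (227,191) and the loose small blocks at (185,187) and (247,248). The description picks the one in the bay, so next I measure it and check it in a crop.

```bash
python3 - <<'E'
from h import *
P=np.load("top1.npy");I=cv2.imread("pics/top1.png")
np.set_printoptions(precision=4,suppress=True)
def rect(m,name):
    q=P[m]; r=cv2.minAreaRect((q[:,:2]*1000).astype(np.float32)); print(name,m.sum(),r,"z",np.median(q[:,2]))
def box(u0,u1,v0,v1):
    b=np.zeros(P.shape[:2],bool);b[v0:v1,u0:u1]=1;return b
hi=(P[...,2]>.06)&(P[...,2]<.072)
rect(hi&box(200,285,160,230),"charger top")
rect(hi&box(390,470,140,240),"unit top")
for n,b in(("loose1",box(170,198,172,202)),("loose2",box(235,262,236,262))): rect((P[...,2]>.008)&b,n)
for (u,v) in((227,191),(258,190),(433,176),(220,191),(243,195),(433,160),(332,161),(330,222),(185,187)): print((u,v),P[v,u],I[v,u])
print(P[180:204,227,2]);print(P[191,214:240,2])
c=np.hstack([cv2.resize(I[150:270,165:285],(500,500),interpolation=2)]);cv2.imwrite("pics/crop1.png",c)
E
```

```text
charger top 2438 ((505.9662170410156, 173.442138671875), (98.1572494506836, 146.08065795898438), 1.9064664840698242) z 0.06456293234926835
unit top 2152 ((532.8675537109375, -255.7768096923828), (111.42750549316406, 152.1331329345703), 80.9209213256836) z 0.06411447791626868
loose1 206 ((525.7806396484375, 310.7840576171875), (25.34930992126465, 33.95156478881836), 55.82427978515625) z 0.040164350374536806
loose2 176 ((364.15447998046875, 107.255859375), (147.2919464111328, 23.049623489379883), 64.74807739257812) z 0.04046269203430719
(227, 191) [0.5136 0.2052 0.0691] [95 95 93]
(258, 190) [0.525  0.1402 0.0299] [23 19 22]
(433, 176) [ 0.5718 -0.2712  0.0271] [20 64 90]
(220, 191) [0.5138 0.2214 0.0652] [12 11 12]
(243, 195) [0.5062 0.1698 0.0659] [97 97 97]
(433, 160) [ 0.6018 -0.2618  0.0618] [160 165 170]
(332, 161) [ 0.602  -0.0311  0.0202] [122 127 129]
(330, 222) [ 0.4581 -0.0302  0.0026] [146 150 153]
(185, 187) [0.5238 0.3039 0.0472] [25 22 23]
[0.0615 0.0645 0.0681 0.069  0.0665 0.0702 0.0713 0.0685 0.0726 0.0743
 0.0695 0.0691 0.0692 0.0679 0.0685 0.069  0.0705 0.0704 0.0685 0.0676
 0.0599 0.0627 0.066  0.0651]
[0.0654 0.0592 0.0683 0.065  0.0632 1.1058 0.0652 0.0719 0.0704 0.0703
 0.0695 0.0737 0.069  0.0691 0.0704 0.0712 0.07   0.069  0.0658 0.0618
 0.063  0.0653 0.066  0.0669 0.0673 0.0631]
```

View pics/crop1.png

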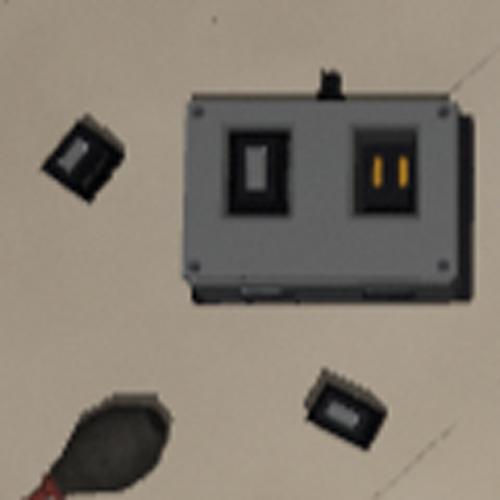

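The crop confirms it: the block in the charger's +y bay is the largest and is the target, and the loose blocks are about 25 x 34 mm and 40 mm high. Next I get the mouth centres and yaws by casting rays onto z=0.066.

```bash
cat >> h.py <<'E'
def ray(im,uv,z):
    uv=np.atleast_2d(np.asarray(uv,float));K=im["camera_matrix"]
    d=np.c_[(uv[:,0]-K[0,2])/K[0,0],-(uv[:,1]-K[1,2])/K[1,1],-np.ones(len(uv))]@cv2.Rodrigues(np.array(im["rotation"],float))[0].T
    c=np.array(im["position"]);return c+d*((z-c[2])/d[:,2])[:,None]
def bay(im,c,r,z=.066,thr=60):
    "dark blob in a window round pixel c, holes filled -> rect on plane z (mm, deg)"
    g=im["pixels"].max(2);m=np.zeros_like(g);u,v=c
    m[max(v-r,0):v+r,max(u-r,0):u+r]=(g<thr)[max(v-r,0):v+r,max(u-r,0):u+r]*255
    cs=cv2.findContours(m,cv2.RETR_EXTERNAL,cv2.CHAIN_APPROX_NONE)[0]
    k=max(cs,key=cv2.contourArea)
    (cx,cy),(a,b),t=cv2.minAreaRect((ray(im,k[:,0],z)[:,:2]*1000).astype(np.float32))
    if a<b:a,b,t=b,a,t-90
    return round(cx,1),round(cy,1),round(a,1),round(b,1),round((t+90)%180-90,1)  # angle of long side from world x
E
python3 - <<'E'
from h import *
im=grab("top")
for c,t in(((227,191),50),((258,190),50),((433,176),80)):print(bay(im,c,16,thr=t),bay(im,c,16,thr=t+20))
s=readout.observe();R=cv2.Rodrigues(np.array(s["ee_rot"]))[0];print(R.round(3))
w=grab("wrist");print(w["position"]);print((R.T@(np.array(w["position"])-s["position"])).round(3),(R.T@cv2.Rodrigues(np.array(w["rotation"]))[0]).round(2),w["camera_matrix"][0])
E
```

```text
(514.2, 206.9, 45.4, 32.9, 1.7) (515.3, 207.0, 48.3, 33.4, 2.9)
(516.2, 139.0, 45.8, 31.3, 2.3) (517.4, 138.8, 47.8, 35.7, 1.7)
(563.9, -260.0, 44.8, 32.4, -9.6) (564.3, -260.0, 46.6, 33.4, -9.0)
[[ 0.931  0.365 -0.   ]
 [ 0.365 -0.931  0.001]
 [-0.    -0.001 -1.   ]]
[ 0.2948845  -0.55567837  0.38415598]
[ 0.072  0.    -0.197] [[-0.    0.96  0.27]
 [ 1.    0.    0.  ]
 [-0.    0.27 -0.96]] [306.10211214   0.         323.14912485]
```

```bash
python3 -m creep '[[1,0,0,0.97,1],[1,0,0,0.97,1],[1,0,0,0.97,1],[1,0,0,0.97,1],[1,0,0,0.97,1],[0.5,-1,0,0,0],[0.5,-1,0,0,0],[0,-1,0,0,0],[0,-1,0,0,0],[0,-1,0,0,0],[0,-1,0,0,0],[0,-1,0,0,0]]'; python3 -m creep '[[0,-1,0,0,0],[0,-1,0,0,0],[0,-1,0,0,0],[0,-1,0,0,0],[0,-1,0,0,0],[0,-1,0,0,0],[0,-1,0,0,0],[0,-1,0,0,0],[0,0,0,0,0]]'
cat >> h.py <<'E'
def to(x,y,z,yaw):
    "turn (units) then shift (units, in the turned frame) to bring the TCP to x,y,z with the tool x axis at yaw deg"
    s=readout.observe();R=cv2.Rodrigues(np.array(s["ee_rot"]))[0];psi=np.degrees(np.arctan2(R[1,0],R[0,0]))
    t=-((yaw-psi+90)%180-90);Rn=R@cv2.Rodrigues(np.array([0,0,np.radians(t)]))[0]
    print("t",round(s["clock"],2),"pos",np.round(s["position"],4),"psi",round(psi,2),"tilt",np.round(R[:2,2],3),"F",np.round(s["force"],1),"w",s["width"],"| turn",round(t/4,2),"shift",(Rn.T@(np.array([x,y,z])-s["position"])/.04).round(3))
E
python3 - <<'E'
from h import *
to(.515,.207,.1,2)
im=grab("wrist");cv2.imwrite("pics/w1.png",im["pixels"])
E
```

```text
clock: 1.75
position: [0.4516, -0.2523, 0.1881]
ee_rot: [3.141, 0.055, 0.0]
force: [-0.5, 0.5, 1.3]
width: 0.284
gripper_force: 0.0
clock: 2.88
position: [0.4403, 0.0693, 0.1882]
ee_rot: [-3.14, -0.063, -0.001]
force: [-0.2, -1.4, 0.1]
width: 0.003
gripper_force: 0.0
t 2.88 pos [0.4403 0.0693 0.1882] psi 2.31 tilt [0.    0.001] F [-0.2 -1.4  0.1] w 0.0034541117980386934 | turn 0.08 shift [ 1.985 -3.373  2.209]
```

View pics/w1.png

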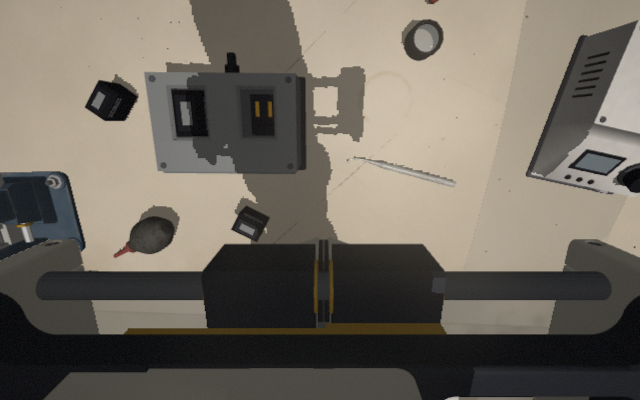

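The wrist view shows the charger with the pack at (190,113) and the empty bay at (262,113). Both are in clear view ahead of the fingers, so I measure from here.

```bash
python3 -m creep '[[0,-1,0,0,0],[0,-1,0,0,0],[0,-1,0,0,0],[0,-0.3,0,0,0],[0,0,0,0,0]]'; python3 - <<'E'
from h import *
im=grab("wrist");cv2.imwrite("pics/w2.png",im["pixels"])
P=pts(im);hi=(P[...,2]>.062)&(P[...,2]<.069)&(P[...,0]>.4)&(P[...,0]<.62)&(P[...,1]<.3)&(P[...,1]>.05)
print("top",cv2.minAreaRect((P[hi][:,:2]*1000).astype(np.float32)))
K=im["camera_matrix"];R=cv2.Rodrigues(np.array(im["rotation"]))[0]
def pix(p):
    q=R.T@(np.array(p)-im["position"]);return int(K[0,2]-K[0,0]*q[0]/q[2]),int(K[1,2]+K[1,1]*q[1]/q[2])
for p in((.515,.207,.066),(.517,.139,.066)):
    c=pix(p);print(c,[bay(im,c,30,thr=t) for t in(30,40,50,60,75)])
c=pix((.515,.207,.071));g=im["pixels"]
for z in(.071,):
    m=np.zeros(g.shape[:2],np.uint8);s=np.s_[c[1]-14:c[1]+14,c[0]-14:c[0]+14];m[s]=(g.max(2)[s]>70)*255
    k=max(cv2.findContours(m,0,1)[0],key=cv2.contourArea);print("label",cv2.minAreaRect((ray(im,k[:,0],z)[:,:2]*1000).astype(np.float32)))
to(.515,.207,.1,2)
u,v=c;cv2.imwrite("pics/c2.png",cv2.resize(g[max(v-70,0):v+70,u-70:u+110],(720,560)))
E
```

```text
clock: 3.55
position: [0.4361, 0.1973, 0.1878]
ee_rot: [3.14, 0.055, -0.0]
force: [-0.6, -0.5, 0.2]
width: 0.003
gripper_force: 0.0
top ((505.0964660644531, 171.83358764648438), (97.96501159667969, 146.64520263671875), 1.949300765991211)
(315, 113) [(524.7, 218.9, 13.1, 4.0, 1.1), (514.8, 206.6, 43.1, 29.5, 2.4), (515.1, 207.0, 43.8, 31.3, 1.0), (515.7, 206.6, 46.6, 33.6, 2.0), (515.4, 208.5, 60.2, 56.1, -88.0)]Traceback (most recent call last):
  File "<stdin>", line 9, in <module>
  File "h.py", line 20, in bay
    k=max(cs,key=cv2.contourArea)
ValueError: max() iterable argument is empty
```

```bash
python3 -c "
from h import *
to(.515,.207,.08,2)"
```

```text
t 3.6 pos [0.4362 0.1964 0.1878] psi 1.94 tilt [-0.    -0.001] F [-0.4  0.6  0.8] w 0.010422215420641267 | turn -0.02 shift [ 1.978 -0.198  2.694]
```

```bash
python3 -m creep '[[0.99,-0.1,0.5,0,0],[0.99,-0.1,0.5,0,0],[0,0,0.6,0,0],[0,0,0.6,0,0],[0,0,0.4,0,0],[0,0,0,0,0],[0,0,0,0,0]]'; python3 -c "
from h import *
to(.515,.207,.071,2)"; for i in 1 2 3; do python3 -m creep '[[0,0,0.05,0,0]]'|egrep 'pos|^force'; done
```

```text
clock: 4.47
position: [0.5154, 0.2086, 0.0849]
ee_rot: [-3.141, -0.054, -0.002]
force: [-0.1, 0.6, -0.3]
width: 0.001
gripper_force: 0.0
t 4.47 pos [0.5154 0.2086 0.0849] psi 1.98 tilt [0.001 0.   ] F [-0.1  0.6 -0.3] w 0.0011823116528262385 | turn -0.0 shift [-0.012  0.041  0.347]
position: [0.5156, 0.2091, 0.0831]
force: [-0.4, -0.0, 0.3]
position: [0.5152, 0.209, 0.0805]
force: [0.1, -0.2, 0.1]
position: [0.5149, 0.2089, 0.0781]
force: [0.2, 0.1, 0.4]
```

```bash
f() { egrep 'pos|^force'; }
python3 -m creep '[[0,0.04,0.08,0,0],[0,0,0.05,0,0],[0,0,0,0,0]]'|f
python3 -m creep '[[0,0,0.025,0,0],[0,0,0,0,0]]'|f
python3 -m creep '[[0,0,0.025,0,0],[0,0,0,0,0]]'|f
python3 -m creep '[[0,0,0.025,0,0],[0,0,0,0,0]]'|f
```

```text
position: [0.5147, 0.2072, 0.0726]
force: [-0.1, 0.4, 0.3]
position: [0.5149, 0.2073, 0.0718]
force: [-0.1, 0.5, -0.4]
position: [0.5148, 0.2072, 0.0708]
force: [-0.1, -0.3, 0.5]
position: [0.5148, 0.2072, 0.0697]
force: [0.5, 0.1, -0.3]
```

```bash
f() { egrep 'pos|^force'; }
python3 -m creep '[[0,0,0.025,0,0],[0,0,0,0,0]]'|f
python3 -m creep '[[0,0,0.025,0,0],[0,0,0,0,0]]'|f
python3 -m creep '[[0,0,0.025,0,0],[0,0,0,0,0]]'|f
```

```text
position: [0.5148, 0.2072, 0.0687]
force: [0.9, 0.3, -0.9]
position: [0.5148, 0.2072, 0.0677]
force: [0.5, -0.3, 0.8]
position: [0.5148, 0.2072, 0.0667]
force: [-0.6, 0.1, -0.3]
```

```bash
python3 - <<'E'
from h import *
im=grab("scene");P=pts(im)
cv2.imwrite("pics/s2.png",cv2.resize(im["pixels"][170:290,230:350],(600,600),interpolation=2))
to(.515,.207,.065,2)
E
```

```text
t 6.78 pos [0.5148 0.2072 0.0668] psi 2.01 tilt [-0. -0.] F [-0.2 -0.2 -0.5] w 0.005214418515150117 | turn 0.0 shift [0.004 0.006 0.044]
```

View pics/s2.png

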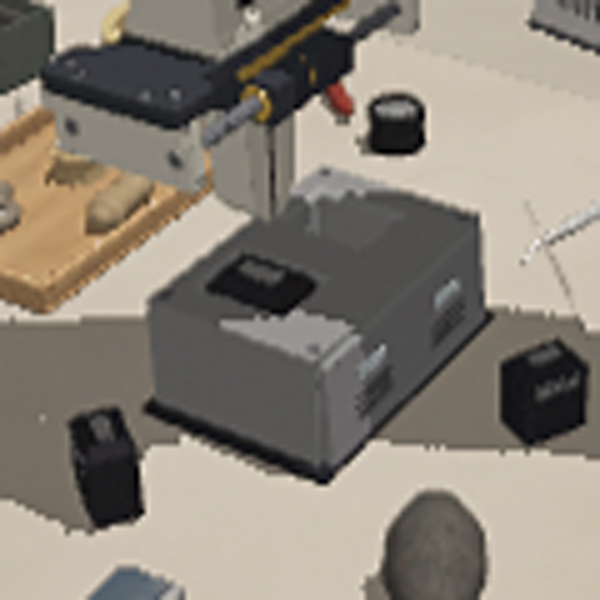

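The crop shows the fingertips at crop (270,215), short of the pack top at (262,280) and apparently floating above or behind it. I'll use depth to locate the tip.

```bash
python3 - <<'E'
from h import *
np.set_printoptions(precision=4,suppress=True)
im=grab("scene");P=pts(im)
for n,(u,v) in dict(tip=(282,210),tip2=(276,207),tipup=(282,200),pack=(282,224),top=(295,226),corner=(262,230)).items():print(n,P[v,u],im["pixels"][v,u])
t=grab("top");Q=pts(t);m=(Q[...,2]>.08)&(Q[...,2]<.4)&(abs(Q[...,0]-.51)<.15)&(abs(Q[...,1]-.2)<.15);print(m.sum(),Q[m].mean(0))
c=(P[...,2]>.05)&(P[...,2]<.14)&(abs(P[...,0]-.515)<.05)&(abs(P[...,1]-.19)<.04)
p=P[c]; 
for z in np.arange(.05,.14,.005):
    q=p[(p[:,2]>=z)&(p[:,2]<z+.005)]
    if len(q):print(round(z,3),len(q),q.min(0)[:2],q.max(0)[:2])
w=grab("wrist");cv2.imwrite("pics/w3.png",w["pixels"])
E
```

```text
tip [0.5045 0.216  0.1186] [112 122 126]
tip2 [0.5139 0.2251 0.1281] [123 133 138]
tipup [0.5055 0.2128 0.143 ] [113 123 129]
pack [0.5146 0.2068 0.0715] [81 83 84]
top [0.4887 0.1904 0.0659] [81 82 83]
corner [0.5434 0.2459 0.0663] [77 78 79]
324 [0.5317 0.1343 0.2123]
0.06 107 [0.465  0.1518] [0.5519 0.2296]
0.065 451 [0.4651 0.15  ] [0.5558 0.2299]
0.07 82 [0.4947 0.1953] [0.5326 0.2195]
0.105 9 [0.5038 0.2026] [0.5228 0.2157]
0.11 15 [0.5036 0.1966] [0.5242 0.2208]
0.115 18 [0.5031 0.1921] [0.5247 0.2239]
0.12 30 [0.5037 0.1926] [0.5232 0.2254]
0.125 31 [0.5023 0.1905] [0.5238 0.2251]
0.13 32 [0.5027 0.1921] [0.5244 0.2271]
0.135 30 [0.5021 0.1919] [0.5251 0.2264]
```

View pics/w3.png

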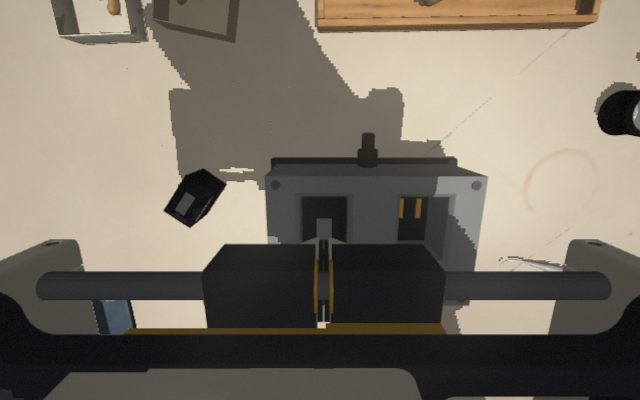

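```bash
f() { egrep 'pos|^force'; }
python3 -c "
from h import *
from cell import arm
print(arm.tcp_to_grasp,[a for a in dir(arm) if a[0]!='_'])"
python3 -m creep '[[0,0,0.2,0,0],[0,0,0.2,0,0],[0,0,0,0,0]]'|f
python3 -m creep '[[0,0,0.1,0,0],[0,0,0.1,0,0],[0,0,0,0,0]]'|f
python3 - <<'E'
from h import *
im=grab("scene");P=pts(im)
c=(P[...,2]>.07)&(P[...,2]<.14)&(abs(P[...,0]-.515)<.03)&(abs(P[...,1]-.207)<.03)
p=P[c];print(np.histogram(p[:,2],np.arange(.07,.14,.005)))
E
```

```text
-0.0188 ['PlanningError', 'tcp_to_grasp']
position: [0.5142, 0.2069, 0.0498]
force: [-0.2, 0.7, 0.0]
position: [0.5146, 0.2072, 0.0425]
force: [-0.2, 0.1, -0.3]
(array([78,  1,  7, 11, 21, 28, 29, 32, 30, 29, 33, 24, 11,  6]), array([0.07 , 0.075, 0.08 , 0.085, 0.09 , 0.095, 0.1  , 0.105, 0.11 ,
       0.115, 0.12 , 0.125, 0.13 , 0.135, 0.14 ]))
```

The visible tip sits about 38 mm above the reported TCP, so I expect contact at a reported z of about 0.033. I go by force from here.

```bash
f() { egrep 'pos|^force'; }
python3 -m creep '[[0,0,0.05,0,0],[0,0,0.05,0,0],[0,0,0,0,0]]'|f
python3 -m creep '[[0,0,0.05,0,0],[0,0,0,0,0]]'|f
python3 -m creep '[[0,0,0.04,0,0],[0,0,0,0,0]]'|f
python3 -m creep '[[0,0,0.02,0,0],[0,0,0,0,0]]'|f
python3 -m creep '[[0,0,0.02,0,0],[0,0,0,0,0]]'|f
```

```text
position: [0.5148, 0.2072, 0.0387]
force: [-0.6, -0.3, 0.1]
position: [0.5148, 0.2072, 0.0367]
force: [-0.1, -0.7, -0.2]
position: [0.5148, 0.2072, 0.0351]
force: [0.9, -0.1, 0.1]
position: [0.5148, 0.2072, 0.0344]
force: [0.5, -0.5, -0.5]
position: [0.5148, 0.2072, 0.0335]
force: [1.1, -0.5, 0.3]
```

```bash
f() { egrep 'pos|^force'; }
python3 -m creep '[[0,0,0.02,0,0],[0,0,0,0,0]]'|f
python3 -m creep '[[0,0,0.02,0,0],[0,0,0,0,0]]'|f
python3 -m creep '[[0,0,0.02,0,0],[0,0,0,0,0]]'|f
```

```text
position: [0.515, 0.2073, 0.033]
force: [-1.7, -0.5, 3.1]
position: [0.5151, 0.2073, 0.0323]
force: [-0.7, -0.9, 4.6]
position: [0.5152, 0.2074, 0.0315]
force: [-0.9, -0.2, 4.5]
```

```bash
python3 - <<'E'
from h import *
im=grab("scene");P=pts(im)
c=(P[...,2]>.067)&(P[...,2]<.14)&(abs(P[...,0]-.515)<.03)&(abs(P[...,1]-.207)<.03)
p=P[c];print(np.histogram(p[:,2],np.arange(.067,.1,.003)))
E
```

```text
(array([71, 20,  7,  8,  9, 17, 15, 16, 17, 20]), array([0.067, 0.07 , 0.073, 0.076, 0.079, 0.082, 0.085, 0.088, 0.091,
       0.094, 0.097]))
```

Contact came at a reported z of about 0.033, so the tip offset is +38 mm. I continue to a full push, about 4.5 mm further and 11–13 N.

```bash
f() { egrep 'pos|^force'; }
python3 -m creep '[[0,0,0.02,0,0],[0,0,0,0,0]]'|f
python3 -m creep '[[0,0,0.02,0,0],[0,0,0,0,0]]'|f
python3 -m creep '[[0,0,0.02,0,0],[0,0,0,0,0]]'|f
python3 -m creep '[[0,0,0.01,0,0],[0,0,0,0,0]]'|f
```

```text
position: [0.5151, 0.2073, 0.0307]
force: [-0.6, -1.4, 5.7]
position: [0.5151, 0.2073, 0.03]
force: [-0.9, -0.6, 6.0]
position: [0.5151, 0.2073, 0.0292]
force: [-0.3, -0.7, 5.5]
position: [0.5152, 0.2074, 0.0289]
force: [-1.1, -0.4, 7.2]
```

```bash
f() { egrep 'pos|^force'; }
python3 -m creep '[[0,0,0.01,0,0],[0,0,0,0,0]]'|f
python3 -m creep '[[0,0,0.01,0,0],[0,0,0,0,0]]'|f
python3 -m creep '[[0,0,0.01,0,0],[0,0,0,0,0]]'|f
```

```text
position: [0.5152, 0.2075, 0.0287]
force: [-1.6, -0.7, 9.1]
position: [0.5153, 0.2075, 0.0285]
force: [-2.1, -1.5, 11.0]
position: [0.5153, 0.2076, 0.0283]
force: [-3.2, -1.4, 13.9]
```

```bash
f() { egrep 'clock|pos|^force'; }
python3 -m creep '[[0,0,-0.1,0,0],[0,0,-0.3,0,0],[0,0,-0.5,0,0],[0,0,-0.5,0,0],[0,0,-0.5,0,1],[-0.2,0,-0.5,0,1],[0,0,0,0,1],[0,0,0,0,1]]'|f
python3 - <<'E'
from h import *
im=grab("scene");P=pts(im)
c=(P[...,2]>.067)&(P[...,2]<.12)&(abs(P[...,0]-.515)<.03)&(abs(P[...,1]-.207)<.025)
p=P[c];print(np.histogram(p[:,2],np.arange(.067,.12,.003)))
q=p[(p[:,2]>.082)&(p[:,2]<.09)];print(q.mean(0),q.min(0),q.max(0))
m=(P[...,2]>.09)&(P[...,2]<.2)&(abs(P[...,0]-.515)<.04)&(abs(P[...,1]-.207)<.09)
print(np.histogram(P[m][:,2],np.arange(.09,.2,.01)))
to(.5145,.207,.05,2)
E
```

```text
clock: 12.65
position: [0.5065, 0.2067, 0.1229]
force: [-0.5, 0.1, 0.2]
(array([28, 23, 18, 27, 43, 51, 49,  1,  0,  0,  0,  0,  0,  0,  0,  0,  0]), array([0.067, 0.07 , 0.073, 0.076, 0.079, 0.082, 0.085, 0.088, 0.091,
       0.094, 0.097, 0.1  , 0.103, 0.106, 0.109, 0.112, 0.115, 0.118]))
[0.51354236 0.20978436 0.0847119 ] [0.4953175  0.19584247 0.08211156] [0.53465941 0.22253521 0.08802358]
(array([ 0,  0,  0,  0,  0,  0,  0, 49, 80, 97, 91]), array([0.09, 0.1 , 0.11, 0.12, 0.13, 0.14, 0.15, 0.16, 0.17, 0.18, 0.19,
       0.2 ]))
t 12.7 pos [0.5064 0.2066 0.1226] psi 2.01 tilt [-0.001 -0.001] F [-0. -0. -1.] w 0.4348104536743952 | turn 0.0 shift [ 0.204 -0.003  1.815]
```

The pack rose to a top z of about 0.085, so the latch sprang. Next I grasp it with the tips about 3 mm above the charger top, at a reported z of about 0.031.

```bash

python3 -m creep '[[0.2,0,0,0,0.65],[0,0,0.5,0,0.65],[0,0,0.5,0,0.65],[0,0,0.5,0,0.65],[0,0,0.4,0,0.65],[0,0,0.2,0,0.65],[0,0,0.15,0,0.65],[0,0,0,0,0.65],[0,0,0,0,0.65]]' 25
python3 - <<'E'
from h import *
im=grab("scene");P=pts(im)
m=(P[...,2]>.066)&(P[...,2]<.12)&(abs(P[...,0]-.515)<.03)&(abs(P[...,1]-.207-.04)<.013)
print(np.histogram(P[m][:,2],np.arange(.066,.12,.004)))
to(.515,.207,.0315,2)
E
```

```text
clock: 13.82
position: [0.5152, 0.2075, 0.0337]
ee_rot: [-3.141, -0.055, -0.001]
force: [0.1, 0.4, 0.4]
width: 0.649
gripper_force: 0.0
(array([42,  3,  1,  5,  7, 16, 19, 16, 16, 19,  8,  9,  8]), array([0.066, 0.07 , 0.074, 0.078, 0.082, 0.086, 0.09 , 0.094, 0.098,
       0.102, 0.106, 0.11 , 0.114, 0.118]))
t 13.88 pos [0.5152 0.2075 0.0337] psi 2.01 tilt [0.001 0.   ] F [-0.8  0.4  0.7] w 0.6542395909240192 | turn 0.0 shift [-0.006  0.011  0.056]
```

```bash

python3 -m creep '[[0,0,0.06,0,0.65],[0,0,0,0,0.3],[0,0,0,0,0.2],[0,0,0,0,0.2],[0,0,0,0,0.2],[0,0,0,0,0.2]]' 25
```

```text
clock: 14.62
position: [0.5149, 0.2072, 0.0308]
ee_rot: [3.141, 0.055, 0.0]
force: [0.2, -0.3, 0.6]
width: 0.325
gripper_force: 25.0
```

```bash

python3 -m creep '[[0,0,-0.15,0,0.1],[0,0,-0.3,0,0.1],[0,0,-0.5,0,0.1],[0,0,-0.6,0,0.1],[0,0,-0.6,0,0.1],[0,0,-0.4,0,0.1],[0,0,0,0,0.1]]'
python3 - <<'E'
from h import *
im=grab("scene");P=pts(im)
m=(P[...,2]>.08)&(P[...,2]<.2)&(abs(P[...,0]-.515)<.03)&(abs(P[...,1]-.207)<.03)&(im["pixels"].max(2)<60)
print(m.sum(),np.histogram(P[m][:,2],np.arange(.08,.2,.01)))
to(.564,-.260,.133,-9)
to(.48,-.260,.133,-9)
E
```

```text
clock: 15.5
position: [0.5156, 0.2077, 0.1342]
ee_rot: [-3.14, -0.055, -0.004]
force: [-0.6, 0.4, -2.3]
width: 0.324
gripper_force: 25.0
446 (array([ 0,  0,  0,  0,  0, 33, 83, 88, 85, 46, 84]), array([0.08, 0.09, 0.1 , 0.11, 0.12, 0.13, 0.14, 0.15, 0.16, 0.17, 0.18,
       0.19]))
t 15.55 pos [0.515  0.2073 0.133 ] psi 2.01 tilt [0.001 0.   ] F [ 0.6  0.3 -1.6] w 0.317450233708009 | turn 2.75 shift [ 3.038 11.346  0.   ]
t 15.55 pos [0.515  0.2073 0.133 ] psi 2.01 tilt [0.001 0.   ] F [ 0.6  0.3 -1.6] w 0.317450233708009 | turn 2.75 shift [ 9.6300e-01  1.1675e+01 -1.0000e-03]
```

```bash

python3 -m creep '[[0,0,0,0.92,0.1],[0,0.5,0,0.92,0.1],[0,0.8,0,0.91,0.1],[0.1,0.9,0,0,0.1],[0.1,0.9,0,0,0.1],[0.1,0.9,0,0,0.1],[0.1,0.9,0,0,0.1],[0.1,0.9,0,0,0.1],[0.1,0.9,0,0,0.1],[0.1,0.9,0,0,0.1],[0.1,0.9,0,0,0.1]]'
python3 -m creep '[[0.1,0.9,0,0,0.1],[0.1,0.9,0,0,0.1],[0.1,0.9,0,0,0.1],[0,0.5,0,0,0.1],[0,0,0,0,0.1]]'
python3 - <<'E'
from h import *
to(.48,-.260,.133,-9)
im=grab("wrist");cv2.imwrite("pics/w4.png",im["pixels"])
K=im["camera_matrix"];R=cv2.Rodrigues(np.array(im["rotation"]))[0]
q=R.T@(np.array((.564,-.26,.066))-im["position"]);c=(int(K[0,2]-K[0,0]*q[0]/q[2]),int(K[1,2]+K[1,1]*q[1]/q[2]))
print(c)
for t in(50,65,80,95,110):
  try:print(t,bay(im,c,45,thr=t))
  except Exception as e:print(e)
P=pts(im);hi=(P[...,2]>.062)&(P[...,2]<.069)&(P[...,0]>.5)&(abs(P[...,1]+.26)<.09)
print("top",cv2.minAreaRect((P[hi][:,:2]*1000).astype(np.float32)))
t=grab("top");print([bay(t,(433,176),16,thr=k) for k in(80,100,120)])
E
```

```text
clock: 16.92
position: [0.4964, -0.1365, 0.1322]
ee_rot: [3.131, -0.25, -0.002]
force: [0.5, 0.5, -2.3]
width: 0.323
gripper_force: 25.0
clock: 17.55
position: [0.4876, -0.2651, 0.132]
ee_rot: [3.131, -0.254, -0.003]
force: [0.4, 0.0, -1.6]
width: 0.326
gripper_force: 25.0
t 17.55 pos [ 0.4876 -0.2651  0.132 ] psi -9.28 tilt [-0.002 -0.001] F [ 0.4  0.  -1.6] w 0.32641998861705157 | turn -0.07 shift [-0.208 -0.096 -0.025]
(301, 117)
50 (564.1, -263.8, 37.1, 24.6, -9.4)
65 (564.0, -264.5, 37.1, 26.4, -9.3)
80 (565.0, -262.2, 44.9, 31.3, -9.3)
95 (565.8, -262.0, 48.0, 33.7, -9.3)
110 (564.2, -260.8, 54.5, 40.4, -9.1)
top ((549.2979736328125, -259.9412841796875), (110.45442199707031, 114.0723876953125), 80.75482940673828)
[(559.8, -258.9, 71.7, 66.0, 89.4), (563.5, -258.9, 73.3, 71.7, -0.6), (563.5, -258.9, 73.3, 71.7, -0.6)]
```

View pics/w4.png

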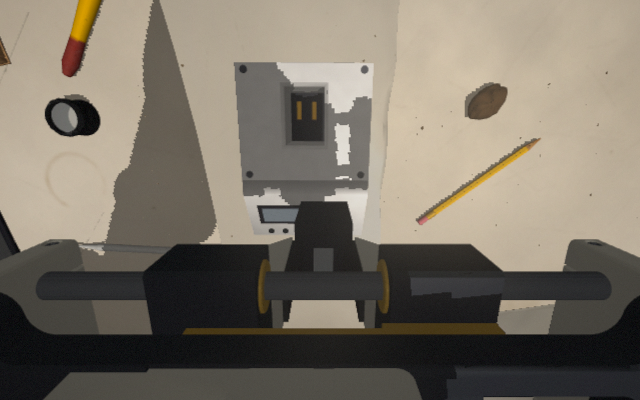

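The wrist view shows the unit bay at (307,113) with the gold contacts visible, and the pack held squarely at (323,240). Bay centre is about (564.5,-261) with yaw -9.3°, which agrees with the top view.

```bash
python3 -c "
from h import *
to(.5645,-.261,.08,-9.3)"
```

```text
t 17.65 pos [ 0.4889 -0.2621  0.1323] psi -9.05 tilt [-0.001  0.001] F [ 0.4  0.7 -1.4] w 0.3224876859691447 | turn 0.06 shift [ 1.862 -0.332  1.306]
```

```bash
python3 -m creep '[[0.5,-0.1,0,0.06,0.1],[0.6,-0.1,0,0,0.1],[0.5,-0.1,0.3,0,0.1],[0.26,-0.03,0.4,0,0.1],[0,0,0.3,0,0.1],[0,0,0,0,0.1],[0,0,0,0,0.1]]'
python3 - <<'E'
from h import *
to(.5645,-.261,.07,-9.3)
im=grab("scene");P=pts(im);d=im["pixels"].max(2)<60
m=d&(P[...,2]>.07)&(P[...,2]<.13)&(abs(P[...,0]-.564)<.035)&(abs(P[...,1]+.261)<.035)
print(m.sum(),P[m].min(0),P[m].max(0))
E
```

```text
clock: 18.52
position: [0.5648, -0.2615, 0.0931]
ee_rot: [3.131, -0.254, -0.0]
force: [0.0, -0.4, -1.3]
width: 0.322
gripper_force: 25.0
t 18.52 pos [ 0.5648 -0.2615  0.0931] psi -9.26 tilt [-0. -0.] F [ 0.  -0.4 -1.3] w 0.3220893210472546 | turn 0.01 shift [-0.009 -0.011  0.579]
145 [ 0.54116677 -0.26973537  0.09083787] [ 0.58789872 -0.23945043  0.12856473]
```

Pack bottom is at about 0.091, as expected. I lower it into the bay and watch the force.

```bash
f() { egrep 'pos|^force'; }
python3 -m creep '[[0,0,0.3,0,0.1],[0,0,0.3,0,0.1],[0,0,0,0,0.1]]'|f
python3 -m creep '[[0,0,0.1,0,0.1],[0,0,0.1,0,0.1],[0,0,0,0,0.1]]'|f
python3 -m creep '[[0,0,0.1,0,0.1],[0,0,0.1,0,0.1],[0,0,0,0,0.1]]'|f
```

```text
position: [0.5641, -0.2608, 0.0673]
force: [-0.8, 0.1, -0.7]
position: [0.5652, -0.2611, 0.0606]
force: [0.0, 0.4, -2.2]
position: [0.565, -0.2611, 0.0524]
force: [-0.0, -0.3, -1.7]
```

```bash
f() { egrep 'pos|^force'; }
python3 -m creep '[[0,0,0.1,0,0.1],[0,0,0.1,0,0.1],[0,0,0,0,0.1]]'|f
python3 -m creep '[[0,0,0.1,0,0.1],[0,0,0.1,0,0.1],[0,0,0,0,0.1]]'|f
python3 -m creep '[[0,0,0.05,0,0.1],[0,0,0,0,0.1]]'|f
python3 -m creep '[[0,0,0.03,0,0.1],[0,0,0,0,0.1]]'|f
```

```text
position: [0.565, -0.2611, 0.0444]
force: [-0.4, 0.0, -1.7]
position: [0.565, -0.2611, 0.0364]
force: [-0.6, -0.6, -1.2]
position: [0.5653, -0.2611, 0.0347]
force: [0.7, -0.4, -1.5]
position: [0.5653, -0.2612, 0.0336]
force: [-0.3, 0.0, -1.9]
```

```bash
f() { egrep 'clock|pos|^force|width'; }
python3 -m creep '[[0,0,0.03,0,0.1],[0,0,0,0,0.1]]'|f
python3 -m creep '[[0,0,0.03,0,0.1],[0,0,0,0,0.1]]'|f
python3 -m creep '[[0,0,0,0,0.65],[0,0,0,0,0.65],[0,0,0,0,0.65],[0,0,0,0,0.65]]'|f
python3 -m creep '[[0,0,-0.4,0,0.65],[0,0,-0.4,0,0.65],[0,0,-0.4,0,0],[0,0,-0.1,0,0],[0,0,0,0,0],[0,0,0,0,0],[0,0,0,0,0],[0,0,0,0,0]]'|f
python3 - <<'E'
from h import *
for n in("scene","top"):
    im=grab(n);P=pts(im);d=im["pixels"].max(2)<110
    m=(P[...,2]>.079)&(P[...,2]<.092)&(abs(P[...,0]-.564)<.035)&(abs(P[...,1]+.261)<.035)
    print(n,m.sum(),np.percentile(P[m],[2,50,98],axis=0).round(4).tolist() if m.any() else "")
to(.5645,-.261,.05,-9.3)
E
```

```text
clock: 21.2
position: [0.5652, -0.2612, 0.0323]
force: [0.2, 0.4, -1.1]
width: 0.325
clock: 21.45
position: [0.5653, -0.2612, 0.0311]
force: [-1.0, 0.7, -1.5]
width: 0.325
clock: 21.95
position: [0.5654, -0.2612, 0.0313]
force: [0.6, 0.4, -0.2]
width: 0.643
clock: 22.95
position: [0.5651, -0.2611, 0.0828]
force: [0.0, 0.2, 0.1]
width: 0.047
scene 58 [[0.5446, -0.2728, 0.0792], [0.5623, -0.2541, 0.0839], [0.5847, -0.2425, 0.0868]]
top 89 [[0.5463, -0.2699, 0.0791], [0.5542, -0.2545, 0.0827], [0.5793, -0.2442, 0.0872]]
t 23.05 pos [ 0.5652 -0.2611  0.083 ] psi -9.23 tilt [-0.  0.] F [ 0.3  0.2 -0.1] w 0.012114558098036767 | turn 0.02 shift [-0.018 -0.     0.825]
```

The pack stands released in the unit bay with its top at about 0.085. I push it in, expecting contact at a reported z of about 0.047 and the end at about 0.028.

```bash
f() { egrep 'pos|^force'; }
python3 -m creep '[[0,0,0.3,0,0],[0,0,0.3,0,0],[0,0,0.2,0,0],[0,0,0,0,0],[0,0,0,0,0]]'|f
python3 -m creep '[[0,0,0.05,0,0],[0,0,0.05,0,0],[0,0,0,0,0]]'|f
python3 -m creep '[[0,0,0.05,0,0],[0,0,0.05,0,0],[0,0,0,0,0]]'|f
python3 -m creep '[[0,0,0.05,0,0],[0,0,0.05,0,0],[0,0,0,0,0]]'|f
```

```text
position: [0.5655, -0.2612, 0.0514]
force: [0.5, 0.2, 0.7]
position: [0.5652, -0.2612, 0.0471]
force: [0.3, 0.4, -0.0]
position: [0.5654, -0.2612, 0.0433]
force: [-1.1, -0.5, 2.8]
position: [0.5654, -0.2612, 0.0391]
force: [-0.6, 0.2, 3.2]
```

```bash
f() { egrep 'pos|^force'; }
python3 -m creep '[[0,0,0.05,0,0],[0,0,0.05,0,0],[0,0,0,0,0]]'|f
python3 -m creep '[[0,0,0.05,0,0],[0,0,0.03,0,0],[0,0,0,0,0]]'|f
python3 -m creep '[[0,0,0.03,0,0],[0,0,0,0,0]]'|f
python3 -m creep '[[0,0,0.02,0,0],[0,0,0,0,0]]'|f
```

```text
position: [0.5654, -0.2612, 0.0352]
force: [0.3, -0.7, 4.3]
position: [0.5655, -0.2613, 0.0321]
force: [-0.8, 1.2, 5.5]
position: [0.5655, -0.2612, 0.031]
force: [-1.0, -0.2, 5.4]
position: [0.5655, -0.2613, 0.0302]
force: [-0.4, 0.7, 5.5]
```

```bash
f() { egrep 'pos|^force'; }
python3 -m creep '[[0,0,0.02,0,0],[0,0,0,0,0]]'|f
python3 -m creep '[[0,0,0.015,0,0],[0,0,0,0,0]]'|f
python3 -m creep '[[0,0,0.01,0,0],[0,0,0,0,0]]'|f
```

```text
position: [0.5655, -0.2612, 0.0294]
force: [-0.3, 0.0, 6.4]
position: [0.5655, -0.2612, 0.029]
force: [-1.8, 0.6, 6.7]
position: [0.5656, -0.2613, 0.0288]
force: [-1.7, 0.2, 9.1]
```

```bash
f() { egrep 'pos|^force'; }
python3 -m creep '[[0,0,0.01,0,0],[0,0,0,0,0]]'|f
python3 -m creep '[[0,0,0.01,0,0],[0,0,0,0,0]]'|f
```

```text
position: [0.5656, -0.2613, 0.0286]
force: [-2.3, 1.3, 10.9]
position: [0.5657, -0.2613, 0.0284]
force: [-3.5, 0.6, 13.4]
```

Same end point and force as in the charger. I back off and check the state.

```bash

python3 -m creep '[[0,0,-0.1,0,0],[0,0,-0.3,0,0],[0,0,-0.5,0,0],[0,0,-0.8,0,0],[0,0,-0.8,0,0],[-0.5,0,-0.5,0,0],[-0.5,0,0,0,0],[0,0,0,0,0],[0,0,0,0,0]]'
python3 - <<'E'
from h import *
for n in("scene","top","wrist"):
    im=grab(n);P=pts(im)
    m=(P[...,2]>.0685)&(P[...,2]<.095)&(abs(P[...,0]-.5645)<.022)&(abs(P[...,1]+.261)<.018)
    print(n,m.sum(),np.percentile(P[m],[2,50,98],axis=0).round(4).tolist() if m.any() else "")
    if n=="scene":cv2.imwrite("pics/s5.png",cv2.resize(im["pixels"][120:220,310:430],(720,600),interpolation=2))
E
```

```text
clock: 28.42
position: [0.5263, -0.2547, 0.1475]
ee_rot: [-3.131, 0.252, -0.0]
force: [-0.2, -0.0, 0.1]
width: 0.004
gripper_force: 0.0
scene 40 [[0.547, -0.2703, 0.0688], [0.5643, -0.2565, 0.0714], [0.5831, -0.2461, 0.0739]]
top 11 [[0.5525, -0.2697, 0.0693], [0.5545, -0.2613, 0.0711], [0.5572, -0.2497, 0.0745]]
wrist 1227 [[0.5466, -0.2753, 0.0687], [0.566, -0.2625, 0.0714], [0.5841, -0.2496, 0.0731]]
```

View pics/s5.png

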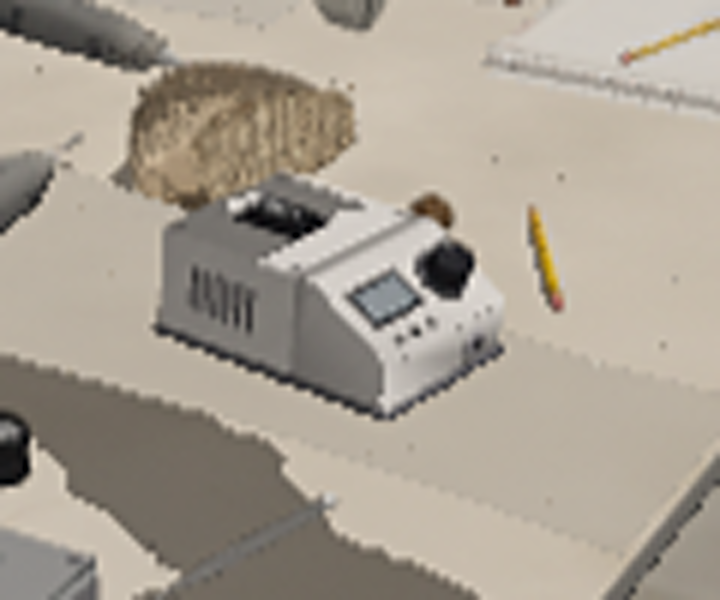

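The pack, at crop (280,215), sits low in the unit bay with its top at z≈0.0714, about 5 mm above the mouth. It is locked, the gripper is clear, and I hand it in.

```bash
python3 -c "
from cell import sign_off
print(sign_off())"
```

```text
the job is handed in; nothing more can be done
None
```

The battery pack is locked in the drive unit's bay: its top measures about 5 mm above the mouth, the gripper is clear, the highest push reading was about 14 N, and I handed the job in at about 28 s; no verdict came back.

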